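# Clear the scrap box lid and put away the scrap screen glass

### The arm

A 7-joint arm with a two-finger parallel gripper is mounted at the origin on the work surface. World frame = base frame: x ahead of the robot, y to its left, z up, the work surface at z = 0. Lengths are in m, angles in rad, forces in N, time in s.
With the tool pointing down it reaches from about 0.4 to 0.85 m from the base axis. Payload 10.4 kg.
Tool frame: the origin (TCP) lies between the finger pads; the fingertips stand 17 mm ahead of it and the grasp point (between the pads) lies 2 mm behind it; z points along the fingers, y is the line along which they close (so a half turn about z gives the same grasp; the last joint's range is limited). The gripper opens to 85 mm and grips with 20 to 120 N. Pads are 22 mm wide; open, the fingers measure 114 mm over their backs; the gripper's body (76 mm by 85 mm) begins 54 mm behind the grasp point. The pads swing forward as they close: fully open they stand 13 mm farther back than shut.
Start: joints at [-1.261, 0.332, -0.065, 1.46, 0.022, 1.35, -0.088], TCP at [0.204, 0.591, 0.248] pointing down, gripper open.
Joint ranges: [-2.6, 2.6], [-0.5, 2.12], [-1.47, 1.34], [0.16, 2.42], [-1.27, 4.41], [0.06, 2.06], [-2.6, 2.6]. Speed limits (rad/s): [2.22, 2.22, 2.79, 2.79, 3.14, 3.14, 3.14].

### API

Orientations are given as a unit quaternion [w, x, y, z].
In Python, from plant import manip gives the robot as it stands. The module is installed in compiled form; this text tells all that it offers. Calls block until the motion is done:
- manip.move_to(position, orientation): joint-space move of the TCP to a pose.
- manip.servo_line(position, rate=0.15, ori=None): straight line of the TCP; ori=None keeps the orientation; rate is the mean speed in m/s.
- manip.move_joints(angles): joint-space move.
- manip.gripper_to(opening): finger opening in m; the grip force is fixed at half the most; returns when the fingers have stopped.
- manip.pause(seconds).
- manip.inverse_kinematics(position, orientation): joint angles nearest the present ones, or None.
- manip.get_state(): the state.
- manip.grab_frame(name): name is "scene" or "side" or "wrist"; returns a dict with "frame" (384x512x3 uint8, red, green, blue), "z_map" (384x512 float32, m along the optical axis (not along the pixel's ray), 0 where there is no reading), "fx", "fy", "cx", "cy" (pixels), "k1" (the pictures are not rectified: a ray, as slopes to the right and down, at radius r is drawn at 1 + k1 r^2 times it, then the intrinsics apply), "rvec" (rotation vector, rad) and "tvec" (3), from world to camera coordinates, as OpenCV has them; the wrist camera has in their place "mount" (4x4, takes a point from camera to tool coordinates, whose origin is the TCP and whose axes are the flange's). Camera axes: x right, y down, z forward; pixel columns grow to the right and rows downward; lengths in m; the calibration is good to about 2 mm. A picture is of the moment at which its call begins: read the wrist's pose just before it.
A pose or a line that the arm cannot do raises manip.PlanningError and nothing moves.
- manip.close_job(): hands the job in; it is judged then, once.
The state is a dict: "clock": time; "joint_positions": joint angles; "joint_velocities": joint speeds; "tau": joint torques, N m; "ee_pos": TCP position; "tool_rot": TCP orientation; "wrist_force": force on the tool from outside, world axes, zero at the start; "wrist_torque": the same for the moment, N m; "width": finger opening in m; "grip_force": force on a finger pad.
Only numpy, scipy, OpenCV 4.12 (cv2) and the standard library are available. Lean on these libraries where they do the work, as an engineer would, in place of code of your own. Each camera call takes 0.05 s, during which the arm holds its last target. There are 200 camera calls.

### The job

Put the scrap pieces of frosted screen glass away in the tin scrap box: first move every part left on its sliding lid into the open parts tray, and only then slide the lid fully open, away from the robot. Pull the glass fragments up out of their spring clips and put them in the box, but leave alone, standing in its clip, the one fragment that has the flat lens cap lying in front of it. Finally slide the lid fully shut; do not shift the lens cap, the screw jar or the film can.

Things in the scene. Friction and masses are not known exactly. Their poses are not given: they have to be found in the camera images.
- scrap_box: fixed open-topped grey tin scrap box, outside 200 (own x) x 300 (own y) x 150 mm high, walls and floor 5 mm; origin at the centre of its underside on the counter; its own +x points roughly away from the robot. A flat lid covers its mouth
- lid (a joint): the box's sliding steel lid: 0 m = fully shut, grows as it slides along the box's +x (away from the robot) to 0.14 m = fully open, its stop; about 2 N of friction, stays put; may start up to 12 mm ajar. Plate 200 x 300 mm, centred over the box when shut, upper face 158 mm above the counter, with an edge rim 8 mm high. Fully open it frees the nearest 140 mm of the mouth
- lid_grip (a point): centre of the black bar handle on the lid, which moves with the lid: bar 100 mm long along the box's y, 14 mm thick (along the box's x), 12 mm high, its top 48 mm above the lid plate's underside (200 mm above the counter); when shut it lies 75 mm from the box's centre towards the robot. There is 24 mm of free height under the bar between its two posts
- parts_tray: fixed open plywood tray, outside 270 (own x) x 190 (own y) x 32 mm high, walls and floor 5 mm; origin at the centre of its underside; its long side points roughly away from the robot. It stands to the left or the right of the scrap box, and the clip stand on the other side
- clip_stand: fixed grey tin stand, base 60 (own x) x 250 (own y) x 25 mm high, with a row of three steel spring clips 85 mm apart along its y; origin at the centre of its underside. Its front is its own -x side, where on the counter 62 mm before each clip one thing lies (lens cap, screw jar or film can). The stand's y lies roughly along the world's x
- clip_0 (a point): the floor of clip 0 (at stand y -85 mm), 25 mm above the counter, midway between its jaws. The jaws pinch along the stand's x with about 3 N; they rise to 34 mm above this point
- clip_1 (a point): the floor of clip 1 (at stand y 0 mm), 25 mm above the counter, midway between its jaws. The jaws pinch along the stand's x with about 3 N; they rise to 34 mm above this point
- clip_2 (a point): the floor of clip 2 (at stand y 85 mm), 25 mm above the counter, midway between its jaws. The jaws pinch along the stand's x with about 3 N; they rise to 34 mm above this point
- fragment_0: frosted glass screen fragment standing in clip 0: flat strip 44 (own y) x 10 (own x) x 120 mm tall (own z) with a broken-edge step sticking out 10 mm on one side between 35 and 95 mm up, 130 g; origin at the centre of its lower end. Starts with its axes along the stand's. The part above the clip's jaws is free to grip across its 10 mm thickness; it is drawn straight up
- fragment_1: frosted glass screen fragment standing in clip 1: flat strip 44 (own y) x 10 (own x) x 120 mm tall (own z) with a broken-edge step sticking out 10 mm on one side between 35 and 95 mm up, 130 g; origin at the centre of its lower end. Starts with its axes along the stand's. The part above the clip's jaws is free to grip across its 10 mm thickness; it is drawn straight up
- fragment_2: frosted glass screen fragment standing in clip 2: flat strip 44 (own y) x 10 (own x) x 120 mm tall (own z) with a broken-edge step sticking out 10 mm on one side between 35 and 95 mm up, 130 g; origin at the centre of its lower end. Starts with its axes along the stand's. The part above the clip's jaws is free to grip across its 10 mm thickness; it is drawn straight up
- heat_sink: loose finned copper heat sink block, 50 (own x) x 60 (own y) x 38 mm high, 250 g; origin at the centre of its underside; may be absent. Present parts start standing on the lid, in a row along the box's y
- reel_hub: loose yellow plastic reel hub, a disc 60 mm across and 32 mm high, 80 g; origin at the centre of its underside; may be absent
- knob: loose round ivory knob, 58 mm across, 36 mm high plus a 5 mm raised cap 40 mm across on top, 90 g; origin at the centre of its underside; may be absent
- lens_barrel: loose dark metal lens barrel, upright cylinder 56 mm across and 44 mm high with a glass on top, 180 g; origin at the centre of its underside; may be absent
- lens_cap: matte black lens cap, a flat disc 56 mm across and 14 mm high; it marks the clip that it lies before; origin at the centre of its underside
- screw_jar: small capped glass jar, 48 mm across, 55 mm high, lying before another clip; a bystander; origin at the centre of its underside
- film_can: metal film can, 54 mm across, 35 mm high, before the remaining clip; a bystander; origin at the centre of its underside
Not all that is in view belongs to the job. Leave any pink look-alike of the fragment_1 alone. Several things have the shape of the reel_hub; the one meant has the colours described above.

How it is judged:
By the outcome, as a careful person would: the job done as asked, in the order asked, and still so for the second after the job is handed in, with the robot touching nothing.
Of heat_sink, reel_hub, knob, lens_barrel only 2 to 4 are there at a start; the rules pass over those that are not, and their reading is None.
At some moment in a run one of heat_sink, reel_hub, knob, lens_barrel may be knocked a few centimetres aside while the robot is not near it.
It also fails if it takes over 210 s, if anything falls off the work surface, if the arm or the gripper's body presses on something with over 40 N, if the wrist force passes 120 N, or if a joint passes its speed limit or range.

## Working session

There is one attempt and no reset: what is moved stays moved. The work goes in short steps, each a Python script; the robot and the scene stay as the last script left them, time stands still between calls to the robot, and variables do not carry over. Pictures are saved under pics/ and viewed, at most 14 in all, crops included, and the job is handed in when it is done.

```bash
mkdir -p pics; ls; cat > h.py <<'E'
import numpy as np, cv2
from plant import manip
from scipy.spatial.transform import Rotation as R
def cam(name):
    s=manip.get_state(); f=manip.grab_frame(name)
    if 'mount' in f:
        q=s['tool_rot']; T=np.eye(4); T[:3,:3]=R.from_quat([q[1],q[2],q[3],q[0]]).as_matrix(); T[:3,3]=s['ee_pos']
        M=T@np.array(f['mount']); f['Rw'],f['o']=M[:3,:3],M[:3,3]
    else:
        Rm=cv2.Rodrigues(np.array(f['rvec'],float))[0]; f['Rw']=Rm.T; f['o']=-Rm.T@np.array(f['tvec'],float).ravel()
    return f
def slopes(f,uv):
    uv=np.atleast_2d(np.array(uv,float)); d=np.c_[(uv[:,0]-f['cx'])/f['fx'],(uv[:,1]-f['cy'])/f['fy']]
    u=d.copy()
    for _ in range(15): u=d/(1+f['k1']*(u**2).sum(1,keepdims=True))
    return u
def plane(f,uv,z):
    u=slopes(f,uv); r=np.c_[u,np.ones(len(u))]@f['Rw'].T
    return f['o']+r*((z-f['o'][2])/r[:,2])[:,None]
def cloud(f):
    H,W=f['z_map'].shape; v,u=np.mgrid[:H,:W]; s=slopes(f,np.c_[u.ravel(),v.ravel()])
    z=f['z_map'].ravel(); P=(np.c_[s,np.ones(len(s))]*z[:,None])@f['Rw'].T+f['o']; P[z==0]=np.nan
    return P.reshape(H,W,3)
def save(f,n,crop=None,k=1):
    im=f['frame'][...,::-1]
    if crop: a,b,c,d=crop; im=im[b:d,a:c]
    cv2.imwrite('pics/'+n,cv2.resize(im,None,fx=k,fy=k,interpolation=cv2.INTER_CUBIC))
E
python3 - <<'E'
from h import *
import pickle
D={}
for n in('scene','side'):
    f=cam(n); D[n]=f; save(f,n+'0.png',k=1.5); print(n,f['o'],f['Rw'][:,2],f['fx'],f['k1'])
f=cam('wrist');D['wrist']=f;print(f['o'],f['Rw'])
pickle.dump(D,open('d0.pkl','wb'))
print(manip.get_state())
E
```

```text
pics
scene [ 1.10735006 -0.75819928  0.98837802] [-0.46518445  0.5781492  -0.67033345] 421.9077138093504 0.0023109871689067658
side [ 0.14233543 -0.78682431  0.85405794] [ 0.35067123  0.67732981 -0.64672561] 436.8988275878061 -0.0008133385304215683
[0.13878983 0.61277764 0.37429527] [[ 0.3269651   0.91000135  0.25493403]
 [ 0.94503569 -0.31450973 -0.08939336]
 [-0.00116885  0.27015026 -0.96281746]]
{'clock': 0.15, 'joint_positions': array([-1.26060714,  0.33269475, -0.0646682 ,  1.46073314,  0.02160167,
        1.34989375, -0.08852437]), 'joint_velocities': array([-1.24173072e-03, -1.51306199e-03, -2.14518176e-04, -1.55598091e-04,
        5.51967084e-04, -5.21592252e-06, -4.77499929e-04]), 'tau': array([ 7.65762229e-05, -6.25821877e+01,  4.86373028e-02, -3.91855359e+01,
        1.62064692e-02,  7.28897023e-03,  1.61404262e-05]), 'ee_pos': array([0.20410842, 0.5904605 , 0.24772585]), 'tool_rot': array([-5.77202633e-05,  1.65646279e-01,  9.86185096e-01, -5.13733846e-04]), 'wrist_force': array([-0.50684095, -0.82943726,  0.24076117]), 'wrist_torque': array([-0.01166769,  0.01133931,  0.00829652]), 'grip_force': 0.0, 'width': 0.08549444143146896}
```

View pics/scene0.png

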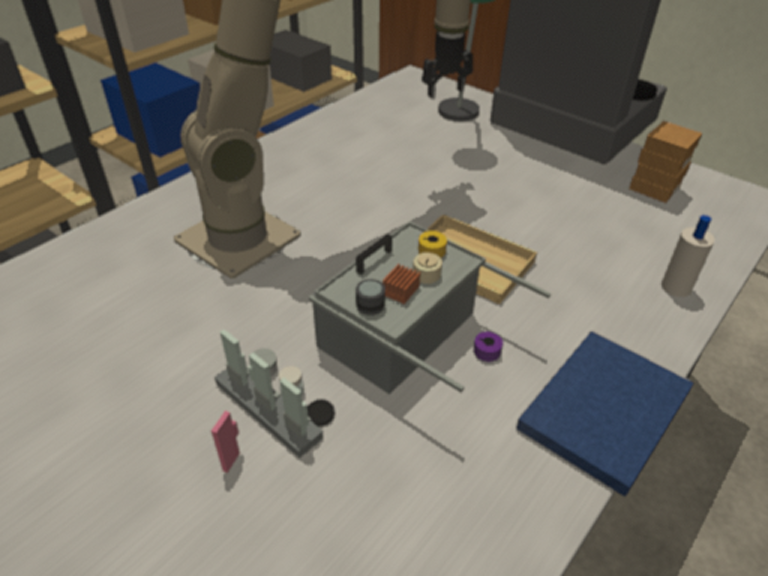

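View pics/side0.png

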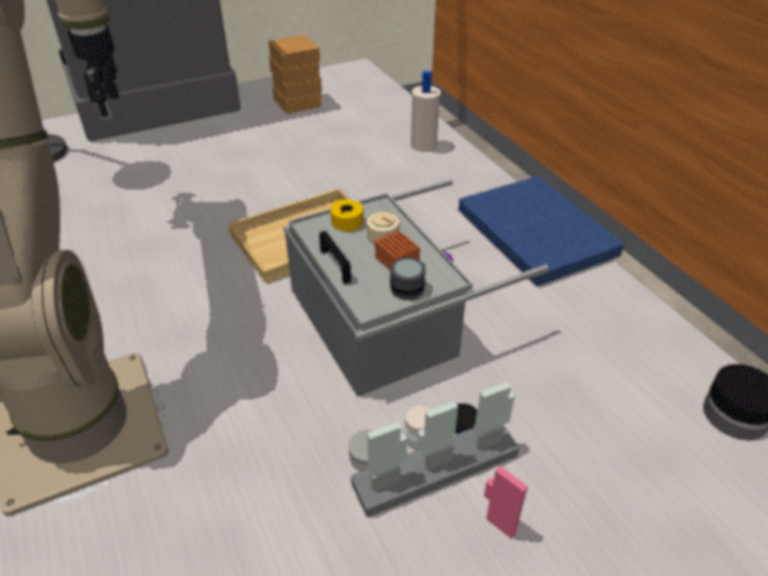

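Both views show all four parts on the lid. In the scene view (viewed px): hub (433,242) yellow, knob (428,266), heat sink (402,283), lens barrel (370,294). The handle is at (375,252), the tray at (490,258) on the left, and the stand at (268,408) on the right.

Look-alikes:
- **Purple hub:** (488,345), not the yellow one.
- **Pink fragment:** (227,440), leave alone.
- **Black disc:** side view (740,400), far from the stand.

The lens cap is at (320,411), before the clip farthest from the robot. That should be clip 2, to be confirmed by measuring.

```bash
cat > m.py <<'E'
from h import *
import pickle
D=pickle.load(open('d0.pkl','rb'))
def rect(P):
    (c,wh,a)=cv2.minAreaRect(P[:,:2].astype(np.float32)*1000); return np.round(c,1),np.round(wh,1),round(a,1)
for n in('scene','side'):
    f=D[n]; P=cloud(f); hsv=cv2.cvtColor(f['frame'],cv2.COLOR_RGB2HSV); P[np.isnan(P)]=-9
    def comp(mask,name,mn=25):
        k,l,s,c=cv2.connectedComponentsWithStats(mask.astype(np.uint8))
        for i in range(1,k):
            if s[i,4]>=mn:
                Q=P[l==i]; print(n,name,'px',c[i].round(),'n',s[i,4],'rect',*rect(Q),'z50/98',np.percentile(Q[:,2],[50,98]).round(3))
    x,y,z=P[...,0],P[...,1],P[...,2]; W=(x>.2)&(x<1)&(y>-.6)&(y<.5)
    comp(W&(z>.148)&(z<.172)&(x>.35),'lid',400)
    comp(W&(z>.174)&(z<.21)&(x>.35),'onlid',30)
    comp(W&(z>.022)&(z<.04)&(y>.1),'tray',60)
    comp(W&(z>.018)&(z<.032)&(y<-.1),'stand',60)
    comp(W&(z>.07)&(z<.155)&(y<-.2),'frag',40)
    comp(W&(z>.009)&(z<.07)&(y<-.1)&(y>-.4)&(hsv[...,2]<60),'dark')
    comp(W&(hsv[...,0]>15)&(hsv[...,0]<35)&(hsv[...,1]>200)&(hsv[...,2]>120),'yellow')
    comp(W&(hsv[...,0]<12)&(hsv[...,1]>130),'copper')
E
python3 m.py
```

```text
scene lid px [266. 193.] n 3730 rect [593.1   9.6] [358.6 319.8] 0.6 z50/98 [0.158 0.169]
scene onlid px [269. 182.] n 1212 rect [542.6   9.2] [ 92.4 270.8] 3.3 z50/98 [0.193 0.204]
scene onlid px [249. 167.] n 183 rect [449.1   7.9] [ 17.7 104.6] 1.1 z50/98 [0.197 0.203]
scene tray px [326. 159.] n 270 rect [496.1 358.9] [274.3 106.7] 0.9 z50/98 [0.029 0.035]
scene tray px [330. 193.] n 78 rect [623.1 236.3] [82.2 40.7] 47.7 z50/98 [0.03  0.036]
scene tray px [406. 246.] n 1892 rect [924.  177.8] [155.6 151.7] 90.0 z50/98 [0.035 0.039]
scene stand px [239. 243.] n 168 rect [ 518.8 -139.3] [202.2  35.3] 10.9 z50/98 [0.025 0.031]
scene stand px [179. 275.] n 983 rect [ 463.9 -316. ] [ 72.  253.4] 87.2 z50/98 [0.025 0.03 ]
scene frag px [155. 234.] n 276 rect [ 383.2 -317.4] [13.3 57.3] 87.9 z50/98 [0.114 0.147]
scene frag px [173. 249.] n 283 rect [ 459.4 -320.7] [12.6 55.8] 87.6 z50/98 [0.115 0.147]
scene frag px [196. 267.] n 330 rect [ 553.3 -324.9] [14.  56.7] 86.2 z50/98 [0.114 0.147]
scene frag px [149. 286.] n 254 rect [ 497.3 -435.5] [12.  54.4] 19.1 z50/98 [0.102 0.123]
scene
[... 1101 characters left out ...]
346.] n 74 rect [ 494.8 -440. ] [10.6 43. ] 29.1 z50/98 [0.025 0.032]
side frag px [330. 271.] n 574 rect [ 553.6 -326.3] [13.4 54.8] 86.2 z50/98 [0.113 0.146]
side frag px [292. 285.] n 593 rect [ 458.8 -321.3] [13.4 55.4] 86.3 z50/98 [0.111 0.146]
side frag px [258. 298.] n 646 rect [ 384.  -318.1] [12.7 55. ] 86.3 z50/98 [0.113 0.146]
side frag px [339. 325.] n 458 rect [ 496.8 -434.8] [12.5 54.3] 21.8 z50/98 [0.102 0.122]
side dark px [310. 278.] n 189 rect [ 549.3 -266.5] [53.2 28.7] 53.5 z50/98 [0.014 0.017]
side yellow px [231. 143.] n 323 rect [569.4 241.8] [342.3  53.9] 68.6 z50/98 [0.189 0.192]
side copper px [263. 165.] n 422 rect [546.3 -16.5] [51.1 84.8] 4.9 z50/98 [0.193 0.198]
```

```bash
cat >> h.py <<'E'
def down(deg):  # tool down, closing axis (tool y) at deg in the world plane
    t=np.radians(deg+90)/2; return [0,np.cos(t),np.sin(t),0]
def ikopts(p,deg):
    return [(d,manip.inverse_kinematics(p,down(d))) for d in(deg,deg-180,deg+180)]
E
python3 - <<'E'
from h import *
import pickle
for p in([.48,.03,.42],[.5,.3,.3],[.46,-.32,.3],[.59,0.,.2]):
    for a in(2,-178):
        q=manip.inverse_kinematics(p,down(a)); print(p,a,None if q is None else np.round(q,2))
for p in([.46,-.32,.3],[.38,-.32,.3],[.48,.07,.3]):
    for a in(87,-93):
        q=manip.inverse_kinematics(p,down(a)); print(p,a,None if q is None else np.round(q,2))
E
```

```text
[0.48, 0.03, 0.42] 2 [-0.77 -0.06  0.58  1.54  0.03  1.65 -0.15]
[0.48, 0.03, 0.42] -178 None
[0.5, 0.3, 0.3] 2 [-0.89  0.22  0.32  1.51 -0.07  1.42 -0.53]
[0.5, 0.3, 0.3] -178 [-0.63  0.22  0.02  1.5  -0.    1.43  2.56]
[0.46, -0.32, 0.3] 2 [-0.28  0.22  0.95  1.6  -0.18  1.42  0.72]
[0.46, -0.32, 0.3] -178 [-0.43  0.29  1.17  1.6  -0.27  1.43 -2.34]
[0.59, 0.0, 0.2] 2 [-0.58  0.32  0.62  1.65 -0.19  1.23  0.11]
[0.59, 0.0, 0.2] -178 None
[0.46, -0.32, 0.3] 87 [ 0.76  0.18 -0.26  1.54  0.05  1.42  2.01]
[0.46, -0.32, 0.3] -93 [-0.28  0.22  0.95  1.6  -0.18  1.42 -0.94]
[0.38, -0.32, 0.3] 87 [-0.52 -0.04  1.12  1.75  0.04  1.41  2.11]
[0.38, -0.32, 0.3] -93 [-0.98 -0.42  1.31  1.76  0.4   1.5  -1.34]
[0.48, 0.07, 0.3] 87 [-0.7  -0.03  0.45  1.76  0.01  1.41  1.27]
[0.48, 0.07, 0.3] -93 [-0.76 -0.03  0.52  1.76  0.01  1.41 -1.87]
```

```bash
cat > look.py <<'E'
from h import *
def rect(P):
    (c,wh,a)=cv2.minAreaRect(P[:,:2].astype(np.float32)*1000); return np.round(c,1),np.round(wh,1),round(a,1)
TOP=dict(hub=.032,knob=.041,sink=.038,barrel=.044)
def parts(f,base,zr):
    """components above base height; classify by colour"""
    P=cloud(f); P[np.isnan(P)]=-9; hsv=cv2.cvtColor(f['frame'],cv2.COLOR_RGB2HSV)
    m=(P[...,2]>zr[0])&(P[...,2]<zr[1])
    k,l,s,c=cv2.connectedComponentsWithStats(cv2.erode(m.astype(np.uint8),np.ones((3,3))))
    for i in range(1,k):
        if s[i,4]>150:
            g=l==i; print('px',c[i].round(),s[i,4],'rect',*rect(P[g]),'z',np.percentile(P[g][:,2],[50,95]).round(3),'hsv',np.median(hsv[g],0))
E
python3 - <<'E'
from look import *
manip.servo_line([.204,.591,.42]); manip.move_to([.48,.03,.42],down(2))
f=cam('wrist'); save(f,'w1.png',k=1.3); parts(f,.158,(.176,.22))
P=cloud(f); P[np.isnan(P)]=-9; z=P[...,2]
m=(z>.161)&(z<.172); Q=P[m]; print('rim',rect(Q))
import pickle; pickle.dump(f,open('w1.pkl','wb')); print(manip.get_state()['clock'])
E
```

```text
px [292.  92.] 1919 rect [518.7 114.2] [55.2 55.2] 62.2 z [0.191 0.193] hsv [ 26. 180. 157.]
px [320. 153.] 1639 rect [556.2  46.4] [53.  53.8] 61.7 z [0.198 0.201] hsv [ 26.  68. 158.]
px [229. 179.] 789 rect [451.   10.5] [12.1 96.6] 1.0 z [0.201 0.202] hsv [21. 33. 44.]
px [311. 208.] 154 rect [552.4 -24.2] [ 2.9 58.2] 8.7 z [0.197 0.198] hsv [ 10.  154.5  91. ]
px [318. 207.] 184 rect [561.4 -22.4] [ 3.  57.6] 8.6 z [0.196 0.198] hsv [ 11.  150.5  86. ]
px [326. 207.] 196 rect [570.7 -22. ] [ 3.  59.5] 8.7 z [0.196 0.198] hsv [ 11.  148.   86.5]
px [289. 259.] 1425 rect [530.4 -94.2] [52.5 52.1] 28.9 z [0.203 0.205] hsv [39. 23. 81.]
rim (array([525.5,   9.6]), array([201.1, 301. ]), 0.6)
3.725
```

View pics/w1.png

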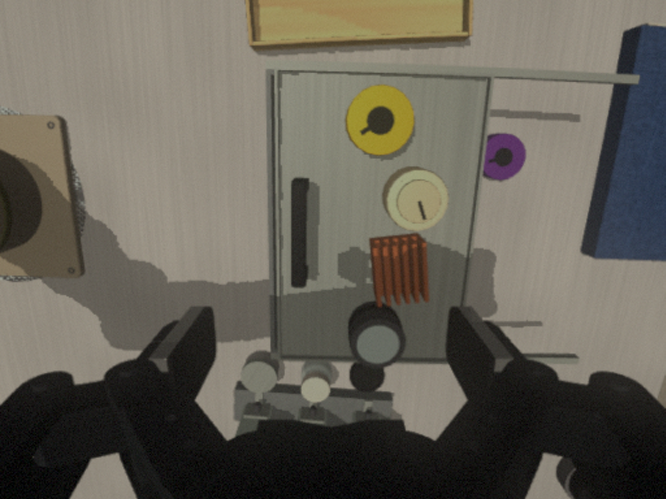

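The wrist view shows the four parts clear of the handle. In viewed px: hub (380,120), knob (416,198), heat sink (400,270), barrel (376,333), with the purple decoy at (503,157). The measured heights match the given sizes: hub 0.191, knob 0.199, sink 0.197, barrel 0.203. I'll start moving.

```bash
cat > act.py <<'E'
from look import *
TC=np.array([.500,.307]); TA=np.radians(4.5)
def slot(dx,dy): c,s=np.cos(TA),np.sin(TA); return TC+[c*dx-s*dy,s*dx+c*dy]
def st(t):
    s=manip.get_state(); print(t,'clk',round(s['clock'],1),'ee',np.round(s['ee_pos'],4),'w',round(s['width'],4),'gf',round(s['grip_force'],1),'F',np.round(s['wrist_force'],1))
def pickplace(xy,deg,sl,base=.158,rel=.085,zt=.29):
    s=manip.get_state()['ee_pos']
    if s[2]<zt-.02: manip.servo_line([s[0],s[1],zt],.3)
    manip.move_to([*xy,zt],down(deg)); manip.servo_line([*xy,base+.025],.2)
    st('at'); manip.gripper_to(.03); st('grip')
    if manip.get_state()['width']<.04: print('MISSED'); return
    manip.servo_line([*xy,zt],.25)
    if manip.get_state()['width']<.04: print('LOST'); return
    t=slot(*sl); manip.servo_line([*t,zt],.25,ori=down(4.5)); manip.servo_line([*t,.005+.025+.003],.2); st('place')
    manip.gripper_to(rel); manip.servo_line([*t,zt],.3)
E
python3 - <<'E'
from act import *
import pickle
f=pickle.load(open('w1.pkl','rb')); hsv=cv2.cvtColor(f['frame'],cv2.COLOR_RGB2HSV); P=cloud(f)
m=(hsv[...,0]<14)&(hsv[...,1]>120)&(P[...,2]>.185)
print('sink',rect(P[m]),m.sum())
manip.gripper_to(.085)
pickplace([.5187,.1142],1,(60,40) if 0 else (.06,.04))
f=cam('wrist'); parts(f,0,(.176,.22)); parts(f,0,(.02,.045)); save(f,'w2.png',k=1)
E
```

```text
sink (array([504.1,  13.3]), array([ 94.2, 190.4]), 56.8) 1552
at clk 5.3 ee [0.5197 0.1139 0.1849] w 0.0851 gf 0.0 F [0.2 0.5 0.3]
grip clk 5.7 ee [0.5199 0.1144 0.185 ] w 0.058 gf 63.1 F [-0.1 -1.4  9.4]
place clk 8.8 ee [0.5572 0.3518 0.0339] w 0.058 gf 64.1 F [ 1.5  0.6 -0.8]
px [252. 191.] 1561 rect [506.8 308.3] [254.2 188.2] 4.7 z [0.032 0.034] hsv [ 20. 109. 140.]
px [113. 183.] 706 rect [371.8 297.6] [ 11.  185.3] 5.1 z [0.031 0.034] hsv [ 19. 106.  82.]
px [256. 158.] 1527 rect [556.5 352.5] [55.2 56. ] 49.2 z [0.038 0.04 ] hsv [ 26. 188. 149.]
px [480. 269.] 3137 rect [908.8 200.3] [106.5 122.1] 89.7 z [0.036 0.037] hsv [109.  92.  74.]
px [223. 286.] 879 rect [524.2 159.9] [174.6   3.2] 0.6 z [0.033 0.041] hsv [24. 36. 43.]
px [331. 326.] 330 rect [692.4 100. ] [38.2 29.8] 59.6 z [0.032 0.034] hsv [144.  140.5  76.5]
px [430. 373.] 807 rect [876.1  25.3] [69.8 66.9] 12.3 z [0.036 0.037] hsv [109. 115.  69.]
```

View pics/w2.png

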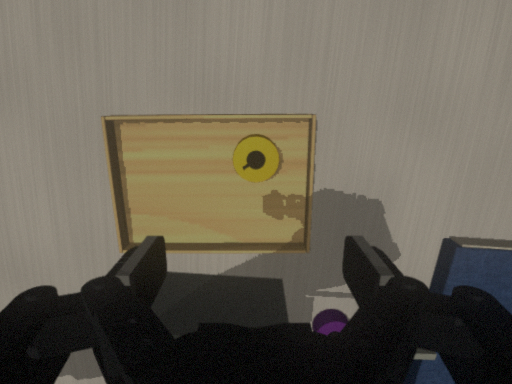

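The yellow hub lies flat in the tray at px (256,158), away from its walls. Next I'll pick the knob, heat sink and barrel, with a fresh look before each pick.

```bash
cat >> act.py <<'E'
EXP=dict(knob=(.556,.0464,.198),sink=(.550,-.0235,.196),barrel=(.5304,-.0942,.203))
def find(name):
    s=manip.get_state()['ee_pos']; manip.servo_line([s[0],s[1],.42],.3); manip.move_to([.48,.03,.42],down(2)); f=cam('wrist')
    P=cloud(f); P[np.isnan(P)]=-9; hsv=cv2.cvtColor(f['frame'],cv2.COLOR_RGB2HSV); z=P[...,2]; e=EXP[name]
    m=(abs(z-e[2])<.009)&(P[...,0]>.46)&(P[...,0]<.64)&(abs(P[...,1])<.17)
    if name=='sink': m&=(hsv[...,0]<15)&(hsv[...,1]>115)
    if name=='knob': m&=(hsv[...,2]>110)&(hsv[...,1]<110)
    if name=='barrel': m&=(hsv[...,2]<130)&(hsv[...,1]<70)
    m=cv2.morphologyEx(m.astype(np.uint8),cv2.MORPH_CLOSE,np.ones((9,9)))&(abs(z-e[2])<.009)
    k,l,st_,c=cv2.connectedComponentsWithStats(m.astype(np.uint8)); i=1+np.argmax(st_[1:,4])
    r=rect(P[l==i]); print(name,'found',r,st_[i,4],'moved',np.round(r[0]/1000-e[:2],3)); return f,r
E
python3 - <<'E'
from act import *
f,r=find('knob'); find('sink'); find('barrel')
if max(abs(r[1]-55))<6: pickplace(r[0]/1000,1,(-.06,.04))
f,r=find('sink'); find('barrel')
st('')
E
```

```text
knob found (array([557.8,  45.3]), array([55.6, 56.1]), 19.7) 1756 moved [ 0.002 -0.001]
sink found (array([562.6, -23.9]), array([ 4.4, 60.4]), 8.7) 223 moved [ 0.013 -0.   ]
barrel found (array([531. , -95.7]), array([54.5, 54.2]), 2.7) 1381 moved [ 0.001 -0.002]
at clk 14.6 ee [0.5586 0.0454 0.1849] w 0.0852 gf 0.0 F [1.1 0.3 0.6]
grip clk 15.0 ee [0.5589 0.0454 0.1848] w 0.0565 gf 62.6 F [-1.3 -0.1  8.1]
place clk 18.4 ee [0.4375 0.3425 0.0336] w 0.0561 gf 63.6 F [ 0.4  0.3 -0.4]
sink found (array([562.8, -23.6]), array([ 4.5, 59.9]), 8.1) 220 moved [ 0.013 -0.   ]
barrel found (array([530.9, -95.8]), array([54.3, 54.7]), 0.5) 1389 moved [ 0.    -0.002]
 clk 22.2 ee [0.48   0.0299 0.42  ] w 0.085 gf 0.0 F [-0.8  0.4 -0.7]
```

```bash
python3 - <<'E'
from act import *
f=cam('wrist'); P=cloud(f); P[np.isnan(P)]=-9; hsv=cv2.cvtColor(f['frame'],cv2.COLOR_RGB2HSV)
m=(abs(P[...,2]-.195)<.006)&(abs(P[...,0]-.55)<.06)&(abs(P[...,1]+.0235)<.045)&(hsv[...,1]>90)
m=cv2.morphologyEx(m.astype(np.uint8),cv2.MORPH_OPEN,np.ones((3,2)))>0
c,wh,a=rect(P[m]); print(c,wh,a,m.sum())
if a>45: a-=90; wh=wh[::-1]
if abs(wh[0]-50)<5 and abs(wh[1]-60)<6: pickplace(c/1000,a,(.06,-.043))
f,r=find('barrel')
if max(abs(r[1]-55))<6: pickplace(r[0]/1000,1,(-.06,-.043))
s=manip.get_state()['ee_pos']; manip.servo_line([.5,.3,.4],.3)
f=cam('wrist'); save(f,'w3.png'); parts(f,0,(.02,.06)); st('')
E
```

```text
[-4224.2 -4485.9] [13142.9    96. ] 43.0 1138
barrel found (array([531.2, -95.5]), array([53.7, 54.7]), 67.2) 1383 moved [ 0.001 -0.001]
at clk 24.2 ee [ 0.532  -0.0951  0.1843] w 0.0852 gf 0.0 F [-0.2 -0.3 -0.9]
grip clk 24.6 ee [ 0.5321 -0.0954  0.1845] w 0.055 gf 62.2 F [-1.5  1.5  8.6]
place clk 28.3 ee [0.4441 0.2598 0.0339] w 0.0546 gf 63.6 F [-0.5  0.1 -1.1]
px [236.  83.] 206 rect [464.6 397.3] [185.2   2.7] 5.0 z [0.033 0.034] hsv [ 22. 103. 147.]
px [334. 101.] 190 rect [619.7 380.4] [39.5 88.1] 34.4 z [0.033 0.034] hsv [ 20. 107. 136.]
px [293. 117.] 991 rect [556.  351.8] [54.6 54.2] 50.9 z [0.038 0.04 ] hsv [ 25. 185. 150.]
px [217. 117.] 882 rect [437.4 343.5] [53.5 52. ] 48.0 z [0.046 0.048] hsv [ 30.  61. 151.]
px [178. 161.] 235 rect [372.6 267.6] [ 28.6 133.6] 16.8 z [0.032 0.034] hsv [ 20. 106. 131.]
px [288. 186.] 469 rect [542.9 228. ] [248.2  92.7] 28.6 z [0.032 0.034] hsv [ 20. 110. 115.]
px [219. 169.] 860 rect [444.1 260.4] [52.3 50.4] 68.9 z [0.05  0.052] hsv [ 30.   28.  112.5]
px [475. 245.] 7091 rect [941.1 133.1] [189.4 239. ] 0.0 z [0.036 0.037] hsv [109. 101.  75.]
px [255. 228.] 747 rect [513.1 159.1] [195.4   2.2] 0.7 z [0.041 0.054] hsv [24. 34. 50.]
px [ 13. 272.] 587 rect [59.8 31. ] [16.1 88.4] 26.9 z [0.039 0.055] hsv [18. 66. 40.]
 clk 30.3 ee [0.4996 0.2995 0.398 ] w 0.085 gf 0.0 F [0.2 0.2 0. ]
```

View pics/w3.png

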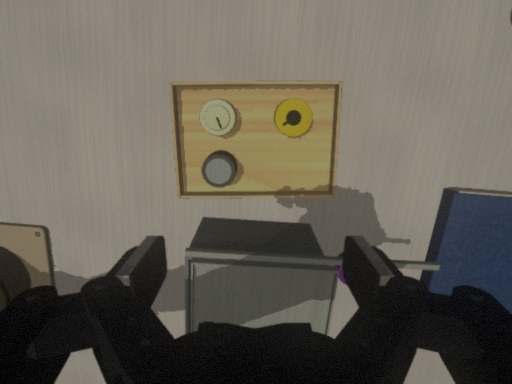

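Hub, knob and barrel are all in the tray at px (293,117), (217,117) and (219,169). The sink's size check failed because invalid pixels got into the mask, so I'll redo it.

```bash
python3 - <<'E'
from act import *
find('sink')
f=cam('wrist'); P=cloud(f); P[np.isnan(P)]=-9; hsv=cv2.cvtColor(f['frame'],cv2.COLOR_RGB2HSV)
m=(abs(P[...,2]-.195)<.006)&(abs(P[...,0]-.55)<.08)&(abs(P[...,1])<.12)&(hsv[...,1]>90)&(hsv[...,0]<18)
Q=P[m]; md=np.median(Q[:,:2],0); Q=Q[np.linalg.norm(Q[:,:2]-md,axis=1)<.05]
c,wh,a=rect(Q); print(c,wh,a,len(Q))
if a>45: a-=90; wh=wh[::-1]
save(f,'w4.png',(180,130,400,300),2)
if abs(wh[0]-50)<5 and abs(wh[1]-60)<6:
    pickplace(c/1000,a,(.06,-.043))
    manip.servo_line([.5,.3,.4],.3); f=cam('wrist'); save(f,'w5.png'); parts(f,0,(.02,.06))
st('')
E
```

```text
sink found (array([563.4, -23.5]), array([ 4.5, 59.4]), 8.3) 219 moved [0.013 0.   ]
[549.4 -25.6] [49.7 60.2] 8.6 1127
at clk 33.1 ee [ 0.5502 -0.0252  0.1846] w 0.0849 gf 0.0 F [ 0.2 -0.9 -0.5]
grip clk 33.5 ee [ 0.5502 -0.0255  0.1842] w 0.0492 gf 62.3 F [-0.1  0.1  6.9]
place clk 36.8 ee [0.5639 0.2691 0.0342] w 0.0491 gf 62.4 F [ 0.2  0.6 -2.1]
px [249.  83.] 171 rect [486.2 399.1] [138.7   1.8] 4.5 z [0.033 0.034] hsv [ 22. 103. 149.]
px [177. 105.] 197 rect [369.8 356.9] [98.9 44.6] 65.2 z [0.033 0.034] hsv [ 20. 104. 132.]
px [278. 171.] 761 rect [500.  305.9] [266.7 184.8] 5.2 z [0.032 0.034] hsv [ 20. 109. 124.]
px [218. 118.] 925 rect [437.2 343.6] [52.7 52.2] 48.5 z [0.046 0.048] hsv [ 30.  61. 153.]
px [293. 118.] 942 rect [556.5 352.3] [54.6 54.2] 49.5 z [0.038 0.04 ] hsv [ 25. 185. 152.]
px [219. 169.] 830 rect [443.9 260. ] [53.1 50.4] 67.9 z [0.05  0.052] hsv [ 30.  28. 113.]
px [475. 245.] 7084 rect [940.9 134.4] [187.8 237.1] 0.3 z [0.036 0.037] hsv [109. 101.  76.]
px [257. 229.] 706 rect [513.3 159.2] [195.   2.] 0.6 z [0.041 0.054] hsv [23. 34. 48.]
px [ 13. 272.] 616 rect [58.9 31.1] [17.4 88.4] 28.2 z [0.039 0.055] hsv [18. 65. 40.]
 clk 38.9 ee [0.4997 0.2998 0.3986] w 0.0851 gf 0.0 F [ 0.1  0.1 -0.1]
```

```bash
cat > lid.py <<'E'
from act import *
YAW=.8; U=np.array([np.cos(np.radians(YAW)),np.sin(np.radians(YAW)),0])
def handle(guess):
    f=cam('wrist'); P=cloud(f); P[np.isnan(P)]=-9; hsv=cv2.cvtColor(f['frame'],cv2.COLOR_RGB2HSV)
    m=(abs(P[...,2]-.200)<.006)&(abs(P[...,0]-guess)<.06)&(abs(P[...,1])<.12)&(hsv[...,2]<90)
    r=rect(P[m]); print('handle',r,m.sum())
    m=(abs(P[...,2]-.165)<.006)&(abs(P[...,0]-guess)<.25)&(abs(P[...,1])<.2); print('rim',rect(P[m]))
    m=(P[...,2]>.172)&(P[...,2]<.23)&(abs(P[...,1])<.15)&(P[...,0]>guess+.02)&(P[...,0]<.75); print('on lid',m.sum())
    return f,r
def slide(sign,d,fstop=25):
    p0=manip.get_state()['ee_pos'].copy(); F0=manip.get_state()['wrist_force'].copy()
    manip.servo_line(p0+sign*U*(d-.010),.12); st('main')
    for i in range(10):
        p=manip.get_state()['ee_pos']; manip.servo_line(p0+sign*U*(d-.010+.002*(i+1)),.05)
        F=manip.get_state()['wrist_force']-F0; print(i,np.round(F,1),np.round((manip.get_state()['ee_pos']-p0)@U,4))
        if abs(F@U)>fstop: break
E
python3 - <<'E'
from lid import *
manip.move_to([.44,.03,.42],down(.8)); f,r=handle(.45); save(f,'w6.png')
assert abs(max(r[1])-100)<8
c=r[0]/1000; print(c)
manip.gripper_to(.05)
manip.servo_line([*c,.30],.3); manip.servo_line([*c,.192],.15); manip.gripper_to(.0); st('grip')
assert .008<manip.get_state()['width']<.02
slide(1,.128); st('end')
manip.gripper_to(.05); p=manip.get_state()['ee_pos']; manip.servo_line([p[0],p[1],.30],.2); manip.servo_line([.50,.03,.42],.3)
f,r=handle(.578); save(f,'w7.png',k=1.2); st('')
E
```

```text
handle (array([451.7,   9.4]), array([13.3, 98.4]), 1.1) 936
rim (array([526.5,   9.5]), array([200.7, 300.8]), 0.5)
on lid 0
[0.4517 0.0094]
grip clk 42.3 ee [0.4521 0.0095 0.1927] w 0.0128 gf 58.9 F [-1.2 -0.4  6.4]
main clk 43.5 ee [0.57   0.0109 0.1928] w 0.0131 gf 58.5 F [ 1.9 -2.  -0.6]
0 [-0.9 -2.6 -3.1] 0.1196
1 [-0.9 -2.7 -2.7] 0.1221
2 [ 0.6 -3.8 -3.3] 0.1243
3 [ 0.9 -3.6 -2.6] 0.1263
4 [ 1.2 -4.6 -2.1] 0.1283
5 [-12.6  -4.4   6.8] 0.1284
6 [-25.3  -2.9  16. ] 0.1285
end clk 45.2 ee [0.5806 0.011  0.1927] w 0.0128 gf 61.8 F [-26.5  -3.4  22.4]
handle (array([579.8,  10.6]), array([14.2, 99.5]), 0.7) 988
rim (array([654.8,  11.4]), array([202. , 300.9]), 0.6)
on lid 0
 clk 47.0 ee [0.4998 0.0302 0.4185] w 0.0499 gf 0.0 F [-0.1  0.5  0.4]
```

View pics/w7.png

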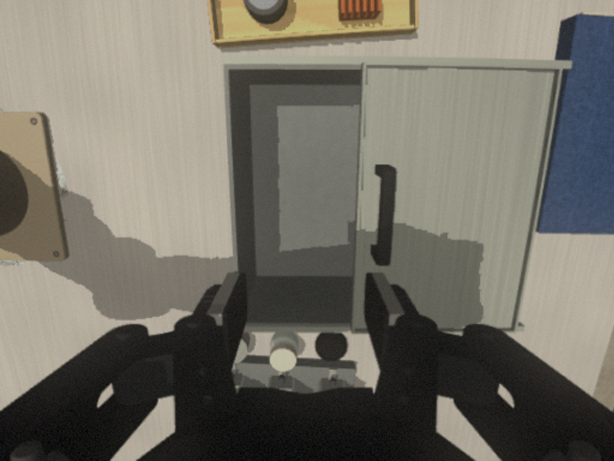

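The lid is at its stop: 0.1284 m of travel from about 12 mm ajar, with the force rising. The mouth shows open at px (290,190) and nothing is left on the lid. The lens cap at (0.549,-0.264) lies before clip 2 at (0.549,-0.324), so I'll pull fragments 1 and 0.

```bash
cat > frag.py <<'E'
from act import *
def do(xy,boxy,check=True,a=87.3):
    manip.move_to([.46,-.15,.42],down(a)); manip.move_to([*xy,.36],down(a)); manip.gripper_to(.05)
    f=cam('wrist'); P=cloud(f); P[np.isnan(P)]=-9
    m=(P[...,2]>.128)&(P[...,2]<.16)&(np.hypot(P[...,0]-xy[0],P[...,1]-xy[1])<.045); r=rect(P[m]); print('top',r,m.sum())
    y=r[0][1]/1000; x=r[0][0]/1000
    assert abs(y-xy[1])<.008 and abs(x-xy[0])<.012
    manip.servo_line([x,y,.2],.2); manip.servo_line([x,y,.113],.1); st('at'); manip.gripper_to(0.); st('grip')
    assert .005<manip.get_state()['width']<.018
    manip.servo_line([x,y,.19],.08); manip.servo_line([x,y,.34],.25); st('up')
    assert manip.get_state()['width']>.005
    manip.servo_line([.484,boxy,.34],.25,ori=down(90.8)); manip.servo_line([.484,boxy,.101],.15); st('in box'); manip.gripper_to(.035); manip.servo_line([.484,boxy,.34],.2); st('out')
E
python3 - <<'E'
from frag import *
do([.464,-.3215],-.04)
f=cam('wrist'); save(f,'w8.png')
E
```

```text
top (array([ 463.4, -320.5]), array([ 9.4, 44.5]), 87.4) 358
at clk 51.7 ee [ 0.4637 -0.3208  0.1136] w 0.0498 gf 0.0 F [ 0.1 -0.3  0. ]
grip clk 52.2 ee [ 0.4636 -0.3207  0.1134] w 0.0094 gf 59.3 F [ 0.4 -0.4  4. ]
up clk 54.0 ee [ 0.4631 -0.3201  0.3386] w 0.0095 gf 58.8 F [ 0.6 -0.7 -2. ]
in box clk 57.1 ee [ 0.4845 -0.0399  0.1016] w 0.0097 gf 58.8 F [-0.7  0.6 -1.2]
out clk 58.8 ee [ 0.4836 -0.0401  0.3391] w 0.0347 gf 0.0 F [-0.3  0.2 -0.3]
```

View pics/w8.png

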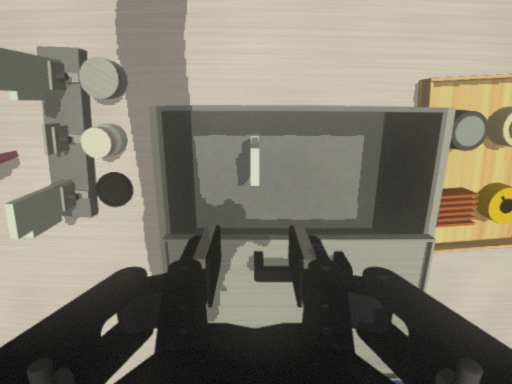

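Fragment 1 stands in the box at px (255,160). Clip 1 is empty at (60,138) and the bystanders have not moved. Fragment 0 is next.

```bash
python3 - <<'E'
from frag import *
do([.379,-.317],.06)
manip.servo_line([.48,.03,.42],.25); f=cam('wrist'); save(f,'w9.png')
P=cloud(f); z=P[...,2]; m=(z>.02)&(z<.2)&(P[...,0]>.425)&(P[...,0]<.545)&(abs(P[...,1]-.01)<.13); print('in box',rect(P[m]),np.nanmax(z[m]),m.sum())
E
```

```text
top (array([ 378. , -316.3]), array([ 8.2, 43.8]), 87.4) 311Traceback (most recent call last):
  File "<stdin>", line 2, in <module>
  File "frag.py", line 8, in do
    manip.servo_line([x,y,.2],.2); manip.servo_line([x,y,.113],.1); st('at'); manip.gripper_to(0.); st('grip')
    ~~~~~~~~~~~~~~~~^^^^^^^^^^^^^
plant.PlanningError: the arm cannot follow that straight line within its joint ranges
```

```bash
python3 - <<'E'
from frag import *
print(np.round(manip.get_state()['joint_positions'],2), manip.get_state()['ee_pos'])
for a in(87.3,-92.7):
  for z in(.36,.30,.25,.2,.16,.113):
    q=manip.inverse_kinematics([.378,-.3163,z],down(a)); print(a,z,None if q is None else np.round(q,2))
E
```

```text
[-0.88 -0.3   1.26  1.65  0.29  1.58  1.9 ] [ 0.37939316 -0.31653358  0.36017537]
87.3 0.36 [-0.87 -0.31  1.25  1.66  0.29  1.59  1.89]
87.3 0.3 [-0.9  -0.31  1.31  1.76  0.3   1.46  1.89]
87.3 0.25 [-0.51 -0.    1.14  1.84  0.    1.3   2.15]
87.3 0.2 [-0.49  0.1   1.17  1.91 -0.1   1.19  2.24]
87.3 0.16 [-0.46  0.2   1.18  1.96 -0.21  1.11  2.33]
87.3 0.113 [-0.25  0.24  0.96  2.   -0.23  1.01  2.34]
-92.7 0.36 [-0.45 -0.08  1.02  1.65  0.07  1.54 -1.06]
-92.7 0.3 [ 0.27  0.    0.33  1.74 -0.    1.41 -1.01]
-92.7 0.25 [-0.51 -0.    1.14  1.84  0.    1.3  -0.99]
-92.7 0.2 [-0.49  0.1   1.17  1.91 -0.1   1.19 -0.9 ]
-92.7 0.16 [-0.46  0.2   1.18  1.96 -0.21  1.11 -0.81]
-92.7 0.113 [-0.42  0.33  1.18  2.01 -0.36  1.04 -0.68]
```

```bash
sed -i "s/; manip.move_to(\[\*xy,.36\],down(a)); manip.gripper_to/\n    if q0 is None: manip.move_to([*xy,.36],down(a))\n    else: manip.move_joints(q0)\n    manip.gripper_to/; s/check=True,a=87.3/q0=None,a=87.3/; s/manip.move_to(\[.46,-.15,.42\],down(a))/if q0 is None: manip.move_to([.46,-.15,.42],down(a))/; s/down(90.8)/down(a+3.5)/" frag.py; cat frag.py | head -8; python3 - <<'E'
from frag import *
q=manip.inverse_kinematics([.378,-.3163,.30],down(-92.7)); print(np.round(q,2)); assert q[2]<.6
do([.379,-.317],.06,q0=q,a=-92.7)
E
```

```text
from act import *
def do(xy,boxy,q0=None,a=87.3):
    if q0 is None: manip.move_to([.46,-.15,.42],down(a))
    if q0 is None: manip.move_to([*xy,.36],down(a))
    else: manip.move_joints(q0)
    manip.gripper_to(.05)
    f=cam('wrist'); P=cloud(f); P[np.isnan(P)]=-9
    m=(P[...,2]>.128)&(P[...,2]<.16)&(np.hypot(P[...,0]-xy[0],P[...,1]-xy[1])<.045); r=rect(P[m]); print('top',r,m.sum())
[ 0.27  0.    0.33  1.74 -0.    1.41 -1.01]
top (array([ 378.1, -317. ]), array([ 9.7, 44.4]), 87.3) 500
at clk 65.0 ee [ 0.3785 -0.3173  0.1136] w 0.0501 gf 0.0 F [1.  0.3 0.4]
grip clk 65.4 ee [ 0.3784 -0.3168  0.1134] w 0.0092 gf 59.1 F [-1.   3.   6.8]
up clk 67.3 ee [ 0.3777 -0.3167  0.3384] w 0.0092 gf 58.9 F [ 0.5 -0.5 -1.6]
in box clk 70.7 ee [0.4845 0.0601 0.1017] w 0.0093 gf 58.9 F [ 0.3  0.2 -1.1]
out clk 72.5 ee [0.4836 0.0599 0.3389] w 0.035 gf 0.0 F [-0.3  0.6 -0. ]
```

Now I'll check the inside of the box, then close the lid.

```bash
python3 - <<'E'
from lid import *
manip.move_to([.50,.03,.42],down(.8)); f,r=handle(.578); save(f,'w9.png')
P=cloud(f); z=P[...,2]; m=(z>.02)&(z<.2)&(P[...,0]>.425)&(P[...,0]<.545)&(abs(P[...,1]-.01)<.13); print('in box',rect(P[m]),np.nanmax(z[m]),m.sum()); st('')
E
```

```text
handle (array([579.9,  10.6]), array([14.4, 99.7]), 0.6) 986
rim (array([655.2,  10.7]), array([201.7, 301.4]), 0.9)
on lid 0
in box (array([484.2,  10.4]), array([117.3,  53.4]), 84.1) 0.12812149207399998 1201
 clk 74.0 ee [0.4999 0.0301 0.4196] w 0.035 gf 0.0 F [0.5 0.5 0.5]
```

View pics/w9.png

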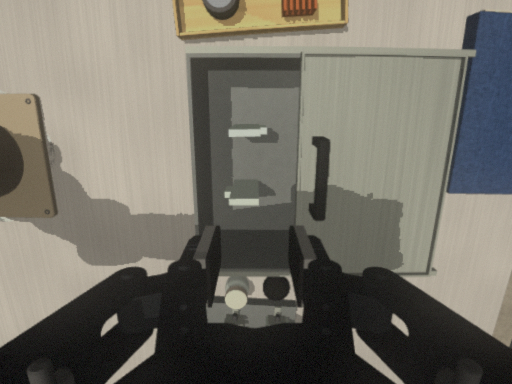

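Both fragments stand in the box at px (247,132) and (243,200). Their tops reach 0.128 m, below the lid. Sliding it shut.

```bash
python3 - <<'E'
from lid import *
c=[.5801,.0106]; manip.gripper_to(.05)
manip.servo_line([*c,.30],.3); manip.servo_line([*c,.192],.15); manip.gripper_to(.0); st('grip')
assert .008<manip.get_state()['width']<.02
slide(-1,.140); st('end')
manip.gripper_to(.05); p=manip.get_state()['ee_pos']; manip.servo_line([p[0],p[1],.30],.2); manip.servo_line([.44,.06,.44],.3)
f,r=handle(.44)
manip.move_to([.40,.30,.42],down(.8)); g=cam('wrist'); parts(g,0,(.03,.06)); s=cam('scene'); si=cam('side')
cv2.imwrite('pics/fin.png',cv2.vconcat([cv2.hconcat([f['frame'],g['frame']]),cv2.hconcat([s['frame'],si['frame']])])[:,:,::-1][::1,::1] if 0 else cv2.resize(cv2.vconcat([cv2.hconcat([f['frame'],g['frame']]),cv2.hconcat([s['frame'],si['frame']])])[:,:,::-1].copy(),(800,600)))
import pickle; pickle.dump(dict(scene=s,side=si),open('d1.pkl','wb')); st('')
E
sed 's/d0.pkl/d1.pkl/' m.py | python3 - | grep -E 'dark|frag|stand|onlid'
```

```text
grip clk 76.2 ee [0.5804 0.0107 0.1929] w 0.0125 gf 59.1 F [-1.9 -0.7  5.9]
main clk 77.4 ee [0.4505 0.0091 0.1928] w 0.0124 gf 59.0 F [-2.2  2.6  2.5]
0 [ 3.5  4.2 -5.7] -0.1317
1 [ 3.1  5.9 -5.3] -0.134
2 [ 1.4  6.2 -5.4] -0.1361
3 [ 2.4  6.  -6. ] -0.1381
4 [ 3.   6.1 -5.6] -0.14
5 [ 17.    6.7 -15.9] -0.1401
6 [ 29.8   6.3 -26.9] -0.1402
end clk 79.2 ee [0.4403 0.009  0.193 ] w 0.0132 gf 60.1 F [ 27.9   5.6 -21.1]
handle (array([440.4,   9.4]), array([13. , 98.6]), 0.6) 795
rim (array([515.4,  10. ]), array([201.1, 300.2]), 0.7)
on lid 0
px [348. 114.] 891 rect [554.4 351.9] [55.1 54. ] 47.5 z [0.038 0.04 ] hsv [ 25. 188. 158.]
px [277. 119.] 843 rect [436.9 342.8] [52.5 51.2] 45.5 z [0.046 0.048] hsv [ 28.  64. 159.]
px [350. 164.] 627 rect [561.3 269.5] [49.3 57.3] 3.6 z [0.043 0.045] hsv [ 12. 159. 101.]
px [280. 169.] 729 rect [443.1 260.1] [49.8 52.3] 34.8 z [0.05  0.052] hsv [ 33.  28. 118.]
px [497. 263.] 3242 rect [861.   93.1] [ 87.8 305. ] 14.6 z [0.036 0.037] hsv [109.  94.  80.]
px [315. 225.] 432 rect [511.8 159. ] [192.8   2. ] 0.6 z [0.046 0.052] hsv [23. 35. 48.]

[... 921 characters left out ...]
 234 rect [439.5   8.1] [ 15.2 105.3] 2.0 z50/98 [0.199 0.202]
side stand px [270. 245.] n 267 rect [ 513.1 -140.7] [ 41.6 204. ] 79.3 z50/98 [0.025 0.032]
side stand px [488. 280.] n 231 rect [ 919.8 -458.1] [41.7 97.5] 19.7 z50/98 [0.027 0.032]
side stand px [285. 311.] n 2258 rect [ 464.8 -297.7] [110.7 250.2] 87.1 z50/98 [0.025 0.03 ]
side stand px [334. 346.] n 73 rect [ 495.4 -440.3] [ 8.  42.5] 27.6 z50/98 [0.025 0.032]
side frag px [330. 271.] n 573 rect [ 553.5 -326.4] [12.9 56. ] 86.0 z50/98 [0.113 0.146]
side frag px [338. 325.] n 460 rect [ 497.1 -434.9] [13.3 53.5] 20.5 z50/98 [0.101 0.122]
side dark px [307. 278.] n 271 rect [ 544.4 -263.1] [52.4 42.8] 58.4 z50/98 [0.014 0.017]
```

View pics/fin.png

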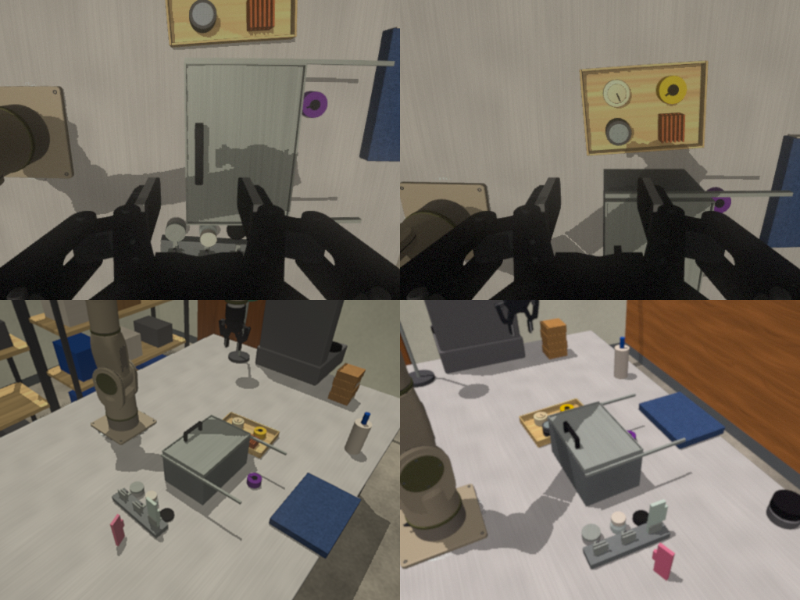

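The final views show the lid shut at its stop, after 0.1400 m of travel. All four parts are in the tray (mosaic px 616–671, 90–131). Fragment 2 is still in its clip at (657,515), with the cap, jar, can, pink piece and purple hub where they were.

```bash
python3 -c "
from plant import manip
print(manip.close_job())"
```

```text
the job is handed in; nothing more can be done
None
```

The job is handed in: all four parts are in the tray, fragments 0 and 1 are in the box with the lid fully shut, and fragment 2 still stands in its clip behind the lens cap.

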